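# Click up the tester's carry handle and stow it

### The job

The little tester stands with its folded carry handle tucked under the bench riser. Draw it out and stand it on the cabinet top in the open, swing the handle up until it clicks home in its upright detent, then carry the tester by that handle and lower it gently, upright, all the way down into the open plywood bay. Leave it released with the handle still clicked upright, do not tip the tester over on the way, and leave the other things as they are.

Things in the scene. Friction and masses are not known exactly. Their poses are not given: they have to be found in the camera images.
- tester: loose grey plastic box, the tester, 64 (x) x 90 (y) x 62 mm (z), about 0.8 kg; origin at the centre of its underside; x points from its screen side (-x) to its handle side (+x), z up. It may be gripped across its 64 mm. Once the handle is at its stop, pushing on with about 2 N at the bar tips the loose tester over.
- tester_handle (a joint): U-shaped carry handle, rad: 0 = folded, level, pointing to the tester's +x; pi/2 = straight up, its end stop. Axis along the tester's y at x = 0, 46 mm above its underside. Stiff hinge (0.015 N m): it stays where left up to 1.1; then a detent spring resists (in all up to 1.2 N at the bar); beyond 1.42 it snaps to pi/2 and stays.
- handle_bar (a point): middle of the handle's crossbar, 80 mm from the hinge axis: rubber sleeve, 12 mm diameter, 70 mm long along the tester's y. Folded it is 46 mm above the cabinet top with 42 mm free between it and the box; upright it is 126 mm above the tester's underside, centred over it. Handle 114 mm wide over all (y).
- riser: fixed grey steel bench riser, 90 (x) x 138 (y) x 70 mm (z), origin at the centre of its underside: a deck on two end plates, 128 mm clear between them, underside of deck at 62 mm, open to the front (-x). At the start the tester stands before it, its +x toward the riser, the folded bar under the deck: draw it out along -x before lifting it.
- bay: fixed open plywood bin, 94 (x) x 144 (y) x 42 mm (z) outside, walls and floor 5 mm, so 84 x 134 mm inside, with a flat 36 mm strip behind its far end. Origin under the middle of the strip's far edge; its y points from there along the bin. The tester goes in with its y along the bin's y, either way round; there is no room beside it for fingers.
- bay_floor (a point): middle of the bin's inner floor, 5 mm above the cabinet top, 108 mm along the bay's y from its origin
- tin: bystander: grey round tin, 57 mm across, 30 high, on the riser; origin at the centre of its underside
- cap: bystander: yellow drum capacitor, 36x84x35 mm, on the riser; origin at the centre of its underside
- pcb: bystander: small green circuit board 45x70x15 mm; origin at the centre of its underside
- marker: bystander: marker pen 141 mm long; origin at the centre of its underside
- flux: bystander: small bottle, 34 mm across, 94 high; origin at the centre of its underside
- spool: bystander: flat white spool, 61 mm across, 24 high; origin at the centre of its underside
- pliers: bystander: pliers with orange grips, 160x63x12 mm; origin at the centre of its underside
- dish: bystander: clear round dish, 69 mm across, 16 high; origin at the centre of its underside
- carton_a: not handled: the big closed cardboard carton of the place, fixed at the back in the middle, 260 (x) x 340 (y) x 222 mm (z), origin at the centre of its underside; pass in front of it (the cabinet top begins at x = 0.33 m). A wall shelf with cans hangs 0.57 m above the cabinet top from x = 0.57 m on; a wall stands at y = 0.48 m.

How it is judged:
By the outcome, as a careful person would: the job done as asked, in the order asked, and still so for the second after the job is handed in, with the robot touching nothing.
It also fails if it takes over 72 s, if anything falls off the work surface, if the arm or the gripper's body presses on something with over 40 N, if the wrist force passes 120 N, or if a joint passes its speed limit or range.

### The arm

A 6-joint arm with a two-finger parallel gripper is mounted at the origin on a cart in front of the work surface, level with it; the furniture and walls round the work are solid. World frame = base frame: x ahead of the robot, y to its left, z up, the work surface at z = 0. Lengths are in m, angles in rad, forces in N, time in s.
With the tool pointing down it reaches from about 0.375 to 0.9 m from the base axis. Payload 3.1 kg.
Tool frame: the origin (TCP) lies between the finger pads; the fingertips stand 8 mm ahead of it and the grasp point (between the pads) lies 11 mm behind it; z points along the fingers, y is the line along which they close (so a half turn about z gives the same grasp; the last joint's range is limited). The gripper opens to 85 mm and grips with 20 to 120 N. Pads are 22 mm wide; open, the fingers measure 114 mm over their backs; the gripper's body (76 mm by 85 mm) begins 54 mm behind the grasp point. The pads swing forward as they close: fully open they stand 13 mm farther back than shut.
Start: joints at [-1.359, 0.527, 1.433, -0, 1.181, -0.178], TCP at [0.238, -0.578, 0.239] pointing down, gripper open.
Joint ranges: [-3.08, 3.08], [-0.75, 2.2], [0.22, 2.44], [-1.43, 4.57], [0, 2.65], [-2.85, 2.85]. Speed limits (rad/s): [2.79, 2.79, 3.14, 3.14, 3.14, 3.14].

### API

Orientations are given as a unit quaternion [x, y, z, w].
In Python, from station import readout, cams, sign_off gives the robot as it stands.
- The arm moves only by the tool send_rows, never from a script. Its argument "commands" is text: rows parted by semicolons, each of 5 numbers parted by spaces: the finger opening in mm, from 0 to 85.4, then the shift along the tool's x, y, z each as a share of 0.02 m, from -1 to 1, then the turn about the tool's z as a share of 4 degrees, from -1 to 1. In form: grip dx dy dz spin; .... A call has 1 to 20 rows; each row shifts and turns the commanded pose from where the row before left it, along the tool's axes as they then stand; what a row does not reach is not made up. A row lasts 1/12 s, in which the tool goes at most 41.7 mm and 7.16 degrees, less where a joint would pass 70% of its speed; a pose out of reach is approached as far as the arm can. A call with a number of a shift or a turn outside -1 to 1 is refused whole. A call with a gripper value outside its range is refused whole. The fingers move at their own pace and stop on an object; "grip_force" is the grip in N (left out, the last holds). Time passes only in rows, so rows that do not move let the fingers close. It gives the time, the measured TCP pose, the force, the opening and the grip force at its end, in the units of the state.
- readout.sense(): the state, without advancing time (a new reading comes with each control period).
- cams.snapshot(name): name is "side" or "top" or "wrist"; returns a dict with "pixels" (384x512x3 uint8, red, green, blue), "intrinsics" (3x3 intrinsics, pixels), "eye" and "rotation" of the camera in the world. Camera axes: x right, y down, z forward; pixel columns grow to the right and rows downward; lengths in m; the calibration is good to about 2 mm. A picture is of the moment at which its call begins. There is no depth.
- sign_off(): hands the job in; it is judged then, once.
The state is a dict: "t": time; "q": joint angles; "qd": joint speeds; "tau": joint torques, N m; "tcp_pos": TCP position; "tool_rot": TCP orientation; "force": force on the tool from outside, world axes, zero at the start; "ft_torque": the same for the moment, N m; "finger_gap": opening from 0.0 (shut) to 1.0 (fully open); "gripper_force": force on a finger pad.
Only numpy, scipy, OpenCV 4.12 (cv2) and the standard library are available. Lean on these libraries where they do the work, as an engineer would, in place of code of your own. Each camera call takes 0.05 s, during which the arm holds its last target. There are 200 camera calls.

## Working session

There is one attempt and no reset: what is moved stays moved. The work goes in short steps, Python scripts to look and compute and a tool call to move; the robot and the scene stay as the last step left them, time stands still between calls to the robot, and variables do not carry over. Pictures are saved under pics/ and viewed, at most 10 in all, crops included, and the job is handed in when it is done.

Besides the shell and the picture viewer there is one more tool, called after "Emit:" as name(argument=value, ...) on one line, values as JSON. send_rows: Moves the arm, as the interface text tells. Its arguments: {"type":"object","properties":{"commands":{"type":"string"},"grip_force":{"type":"number"}},"required":["commands"]}

```bash
mkdir -p pics; ls; python3 - <<'E'
from station import readout,cams
import cv2,numpy as np
s=readout.sense();print({k:np.round(v,3) for k,v in s.items()})
ims=[]
for n in("side","top"):
    d=cams.snapshot(n);print(n,np.round(d["intrinsics"],1).tolist(),np.round(d["eye"],3),np.round(d["rotation"],3).tolist())
    cv2.imwrite(f"pics/{n}0.png",d["pixels"][:,:,::-1])
    np.savez(f"pics/{n}0.npz",**d)
E
```

```text
pics
{'t': np.float64(0.0), 'q': array([-1.359,  0.528,  1.434,  0.   ,  1.181, -0.178]), 'qd': array([-0.001, -0.001,  0.001,  0.   , -0.   , -0.002]), 'tau': array([ 1.0000e-03, -4.4235e+01, -1.7802e+01, -0.0000e+00,  8.0000e-03,
       -0.0000e+00]), 'tcp_pos': array([ 0.238, -0.577,  0.238]), 'tool_rot': array([ 0.981,  0.194, -0.   , -0.001]), 'force': array([ 0.06 , -0.284, -0.215]), 'ft_torque': array([-0.002, -0.013,  0.005]), 'gripper_force': np.float64(0.0), 'finger_gap': np.float64(1.001)}
side [[434.2, 0.0, 252.4], [0.0, 434.2, 193.1], [0.0, 0.0, 1.0]] [-0.312  0.152  1.073] [-0.602, 0.72, -0.27, 0.214]
top [[419.7, 0.0, 255.1], [0.0, 419.7, 188.5], [0.0, 0.0, 1.0]] [0.381 0.021 1.176] [0.706, -0.703, 0.074, -0.034]
```

View pics/top0.png

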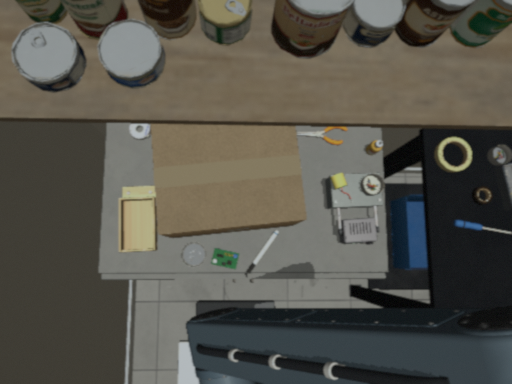

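View pics/side0.png

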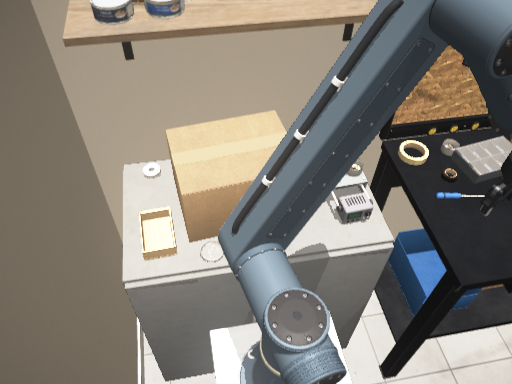

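The top picture shows the riser at about (357,190) with the tester just in front of it at (360,230). The bay is at (138,222), with its strip at the top end (140,192). The marker, board and dish lie in front of the carton. The side picture shows the tester at (353,205) and the bay at (157,233). Next I'll enlarge the two areas.

```bash
cat > h.py <<'E'
import numpy as np,cv2
from scipy.spatial.transform import Rotation as R
def ray(d,uv):
    v=np.linalg.inv(d["intrinsics"])@np.array([uv[0],uv[1],1.]);return R.from_quat(d["rotation"]).as_matrix()@v
def hit(d,uv,z):
    r=ray(d,uv);e=np.array(d["eye"]);return e+r*(z-e[2])/r[2]
def proj(d,p):
    c=R.from_quat(d["rotation"]).as_matrix().T@(np.array(p)-d["eye"]);q=d["intrinsics"]@c;return q[:2]/q[2]
E
python3 - <<'E'
from h import *
d=np.load("pics/top0.npz");im=d["pixels"][:,:,::-1]
def crop(x0,y0,w,h,s):return cv2.resize(im[y0:y0+h,x0:x0+w],None,fx=s,fy=s,interpolation=cv2.INTER_CUBIC)
a=crop(320,160,75,95,5);b=crop(105,175,75,95,5)
cv2.imwrite("pics/c0.png",np.hstack([a,b]))
for n,uv,z in[("tester",(360,232),.062),("bay",(138,222),.042),("riser",(357,188),.07)]:print(n,hit(d,uv,z).round(3))
E
```

```text
tester [ 0.438 -0.325  0.062]
bay [0.464 0.268 0.042]
riser [ 0.557 -0.319  0.07 ]
```

View pics/c0.png

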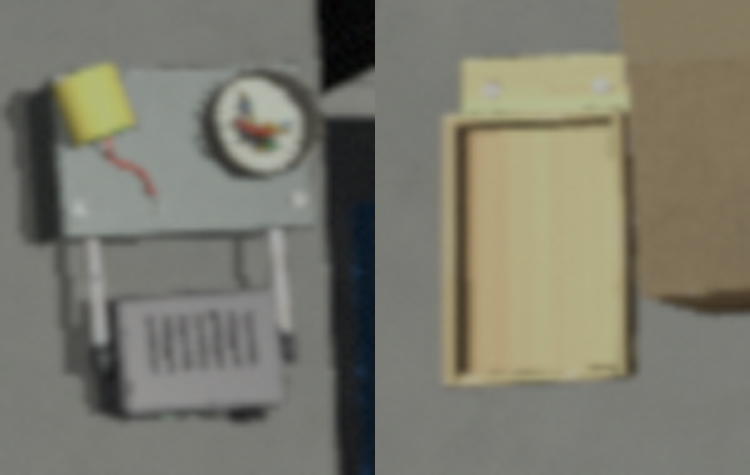

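The enlarged crop shows the tester top with corners near crop pixels (116,297), (278,290), (281,403) and (127,412), with the handle arms running under the deck edge at crop row 235. The bay rim is also clear, at (70–257, 113–383) in its half of the crop. I'll turn these into positions now.

```bash
python3 - <<'E'
from h import *
d=np.load("pics/top0.npz");s=np.load("pics/side0.npz")
def P(pts,off,z):
    r=[]
    for u,v in pts:
        r.append(hit(d,((u+.5)/5-.5+off[0],(v+.5)/5-.5+off[1]),z)[:2])
    return np.array(r)
def rep(n,p):
    print(n,p.round(3).tolist(),"mean",p.mean(0).round(4),"sides",[round(float(np.linalg.norm(p[i]-p[(i+1)%len(p)])),3) for i in range(len(p))],
     "edge ang",[round(float(np.degrees(np.arctan2(*(p[(i+1)%len(p)]-p[i])[::-1]))),1) for i in range(len(p))])
rep("tester",P([(116,297),(276,290),(281,403),(127,412)],(320,160),.062))
rep("bay",P([(70,113),(257,112),(257,378),(69,383)],(105,175),.042))
rep("deck",P([(58,72),(312,66),(316,226),(64,237)],(320,160),.07))
rep("handle arm pts",P([(96,345),(92,240),(278,232),(290,330)],(320,160),.046))
for uv,z in[((161,235),.222),((305,219),.222),((165,237),0.2)]:print("carton",hit(d,uv,z).round(3))
for n,uv in[("marker1",(277,231)),("marker2",(248,275)),("pcb",(225,258)),("dish",(194,254))]:print(n,hit(d,uv,.01).round(3))
# masks: tester top by brightness region
c=d["pixels"][215:250,338:385].astype(int);g=cv2.cvtColor(d["pixels"],cv2.COLOR_RGB2HSV)
for y in range(216,246,3):print(y,[tuple(int(v) for v in d["pixels"][y,x]) for x in (339,341,343,346,360,374,376,378)])
E
```

```text
tester [[0.473, -0.279], [0.477, -0.367], [0.417, -0.367], [0.412, -0.283]] mean [ 0.4448 -0.3241] sides [0.088, 0.061, 0.084, 0.062] edge ang [-87.3, -180.0, 93.4, 3.7]
bay [[0.53, 0.322], [0.532, 0.223], [0.39, 0.218], [0.387, 0.316]] mean [0.4599 0.2701] sides [0.099, 0.142, 0.098, 0.143] edge ang [-89.3, -178.0, 91.6, 2.6]
deck [[0.595, -0.249], [0.599, -0.39], [0.511, -0.388], [0.505, -0.25]] mean [ 0.5525 -0.3191] sides [0.141, 0.088, 0.138, 0.09] edge ang [-88.0, 178.7, 92.8, 0.5]
handle arm pts [[0.448, -0.272], [0.506, -0.271], [0.511, -0.375], [0.457, -0.379]] mean [ 0.4804 -0.3243] sides [0.057, 0.104, 0.054, 0.108] edge ang [0.4, -87.2, -175.5, 94.5]
carton [0.422 0.177 0.222]
carton [ 0.46  -0.148  0.222]
carton [0.419 0.172 0.2  ]
marker1 [ 0.443 -0.107  0.01 ]
marker2 [ 0.324 -0.026  0.01 ]
pcb [0.369 0.037 0.01 ]
dish [0.38  0.121 0.01 ]
216 [(154, 154, 152), (129, 129, 123), (121, 122, 116), (121, 122, 116), (120, 121, 116), (127, 127, 124), (160, 162, 161), (124, 125, 120)]
219 [(162, 160, 157), (118, 117, 113), (103, 104, 100), (103, 103, 101), (122, 121, 121), (13
[... 400 characters left out ...]
05), (133, 132, 132), (80, 80, 80), (87, 88, 86)]
231 [(63, 65, 64), (71, 73, 73), (69, 67, 68), (143, 142, 141), (111, 110, 109), (136, 135, 136), (95, 95, 95), (80, 81, 78)]
234 [(50, 51, 50), (41, 43, 42), (53, 53, 53), (141, 141, 140), (135, 134, 134), (136, 136, 136), (122, 122, 120), (120, 121, 116)]
237 [(57, 59, 55), (39, 40, 39), (50, 50, 50), (124, 123, 123), (142, 142, 141), (137, 136, 136), (123, 123, 122), (119, 120, 115)]
240 [(63, 64, 61), (38, 40, 39), (46, 46, 47), (133, 132, 131), (134, 134, 133), (117, 117, 116), (119, 119, 117), (122, 123, 118)]
243 [(113, 114, 109), (93, 94, 90), (72, 71, 69), (82, 83, 81), (92, 93, 88), (116, 117, 112), (121, 123, 117), (123, 124, 118)]
```

Emit:
send_rows(commands="78 .95 -.52 0 0;78 .95 -.52 0 0;78 .95 -.52 0 0;78 .95 -.52 0 0;78 .95 -.52 0 0;78 .95 -.52 0 0;78 .95 -.52 0 0;78 .95 -.52 0 0;78 .95 -.52 0 0;78 .95 -.52 0 0;78 .95 -.52 0 0;78 .95 -.52 0 0;78 .95 -.52 0 0;78 .95 -.52 0 0;78 .95 -.52 0 0", grip_force=40)

```text
t: 1.35
tcp_pos: [0.4425, -0.3239, 0.2389]
tool_rot: [0.981, 0.194, -0.0, -0.0]
force: [0.6, -0.0, 0.2]
finger_gap: 0.913
gripper_force: 0.0
```

Emit:
send_rows(commands="78 0 0 .2 -1;78 0 0 .2 -1;78 0 0 .2 -1;78 0 0 .2 -1;78 0 0 .2 -1;78 0 0 .2 -1;78 0 0 .2 -1;78 0 0 .2 -1;78 0 0 .2 -1;78 0 0 .2 -1;78 0 0 .2 -1;78 0 0 .2 -1;78 0 0 .2 -1;78 0 0 .2 -1;78 0 0 .2 -1;78 0 0 .2 -1;78 0 0 .2 -1;78 0 0 0 -.5;78 0 0 0 0")

```text
t: 2.93
tcp_pos: [0.4418, -0.3247, 0.1706]
tool_rot: [0.692, 0.722, 0.0, -0.001]
force: [-0.2, -0.5, 0.6]
finger_gap: 0.91
gripper_force: 0.0
```

```bash
cat >> h.py <<'E'
def state():
    from station import readout
    s=readout.sense();r=R.from_quat(s["tool_rot"]).as_matrix()
    print("t",round(float(s["t"]),2),"tcp",np.round(s["tcp_pos"],4),"psi",round(float(np.degrees(np.arctan2(r[1,0],r[0,0]))),2),"F",np.round(s["force"],1),"gap",round(float(s["finger_gap"]),3),"gf",round(float(s["gripper_force"]),1),"q",np.round(s["q"],2));return s
def snap(n,f):
    from station import cams
    d=cams.snapshot(n);np.savez(f"pics/{f}.npz",**d);cv2.imwrite(f"pics/{f}.png",d["pixels"][:,:,::-1]);return d
E
python3 - <<'E'
from h import *
state();d=snap("wrist","w1");print(d["eye"])
E
```

```text
t 2.93 tcp [ 0.4418 -0.3247  0.1706] psi 92.42 F [-0.2 -0.5  0.6] gap 0.91 gf 0.0 q [-0.84  0.52  1.69 -0.    0.93 -0.88]
[ 0.43731096 -0.24599907  0.30478313]
```

View pics/w1.png

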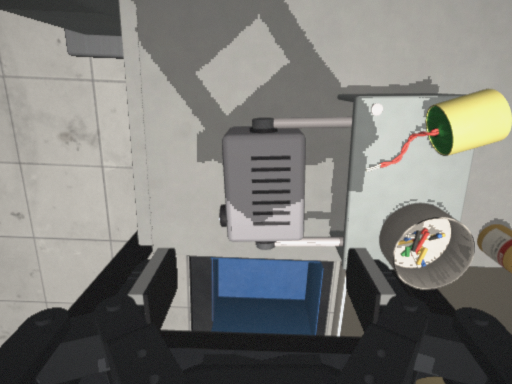

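The wrist picture shows the tester top from about (226,129) to (304,241), squarely placed. The deck's front edge runs from (353,100) to (344,245), and the fingers will straddle the box.

```bash
python3 - <<'E'
from h import *
d=np.load("pics/w1.npz")
p=np.array([hit(d,u,.062)[:2] for u in[(227,130),(304,130),(304,241),(226,240)]]);print(p.round(4),p.mean(0))
print(np.linalg.norm(p-np.roll(p,-1,0),axis=1))
for u in[(353,100),(344,245)]:print("deck",hit(d,u,.07).round(4))
for u in[(272,122),(352,122),(274,243),(340,240)]:print("arm",hit(d,u,.046).round(4))
E
```

```text
[[ 0.413  -0.2776]
 [ 0.4698 -0.2752]
 [ 0.4772 -0.3654]
 [ 0.4131 -0.3673]] [ 0.44326933 -0.32140241]
[0.05682168 0.09051758 0.0641283  0.08964319]
deck [ 0.501  -0.2523  0.07  ]
deck [ 0.5081 -0.3637  0.07  ]
arm [ 0.4465 -0.272   0.046 ]
arm [ 0.5088 -0.2694  0.046 ]
arm [ 0.4537 -0.3764  0.046 ]
arm [ 0.5112 -0.371   0.046 ]
```

Emit:
send_rows(commands="78 .1 .05 .5 0;78 0 0 .5 0;78 0 0 .5 0;78 0 0 .5 0;78 0 0 .5 0;78 0 0 .5 0;78 0 0 .5 0;78 0 0 .5 0;78 0 0 .5 0;78 0 0 .5 0;78 0 0 .5 0;78 0 0 .5 0;78 0 0 .5 0;78 0 0 .4 0;78 0 0 0 0;60 0 0 0 0;60 0 0 0 0;60 0 0 0 0;60 0 0 0 0;60 0 0 0 0", grip_force=40)

```text
t: 4.65
tcp_pos: [0.4435, -0.3231, 0.0335]
tool_rot: [0.692, 0.722, 0.0, 0.001]
force: [2.5, 0.0, -4.6]
finger_gap: 0.745
gripper_force: 46.6
```

Emit:
send_rows(commands="60 0 -.2 0 0;60 0 -.45 0 0;60 0 -.45 0 0;60 0 -.45 0 0;60 0 -.45 0 0;60 0 -.45 0 0;60 0 -.4 0 0;60 0 -.2 0 0;60 0 0 0 0;60 0 0 -.3 0;60 0 0 -.5 0;60 .2 0 0 0;60 .6 0 0 0;60 .8 0 0 0;60 .8 0 0 0;60 .8 0 0 0;60 .6 0 0 0;60 .2 0 0 0;60 0 0 0 0")

```text
t: 6.23
tcp_pos: [0.3784, -0.2436, 0.0492]
tool_rot: [0.691, 0.722, 0.0, -0.001]
force: [-0.7, 0.4, -8.8]
finger_gap: 0.745
gripper_force: 47.1
```

```bash
python3 - <<'E'
from h import *
state()
E
```

```text
t 6.23 tcp [ 0.3784 -0.2436  0.0492] psi 92.51 F [-0.7  0.4 -8.8] gap 0.745 gf 47.1 q [-0.82  0.66  2.01 -0.    0.47 -0.87]
```

Emit:
send_rows(commands="60 0 0 .3 0;60 0 0 .25 0;60 0 0 .15 0;60 0 0 .07 0;60 0 0 0 0;66 0 0 0 0;70 0 0 0 0;78 0 0 0 0;78 0 0 0 0;78 0 0 0 0;78 0 0 -.5 0;78 0 0 -1 0;78 0 0 -1 0;78 0 0 -1 0;78 0 0 -1 0;78 0 0 -1 0;78 0 0 -.5 0;78 0 0 0 0")

```text
t: 7.73
tcp_pos: [0.3799, -0.2466, 0.1562]
tool_rot: [0.692, 0.722, -0.0, 0.003]
force: [0.3, -0.0, -0.6]
finger_gap: 0.912
gripper_force: 0.0
```

```bash
python3 - <<'E'
from h import *
state();snap("wrist","w2")
E
```

```text
t 7.73 tcp [ 0.3799 -0.2466  0.1562] psi 92.41 F [ 0.3 -0.  -0.6] gap 0.912 gf 0.0 q [-0.82  0.44  1.94  0.    0.76 -0.87]
```

View pics/w2.png

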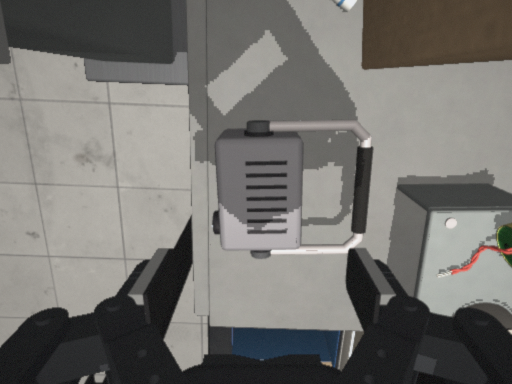

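The tester now stands in the open. The black bar runs from about (364,148) to (360,234), and the box top spans about (219–301, 133–248). I'll get their positions.

```bash
python3 - <<'E'
from h import *
d=np.load("pics/w2.npz");im=d["pixels"]
m=(im.max(2)<45).astype(np.uint8);m[:, :345]=0;m[:,378:]=0;m[:140]=0;m[242:]=0
n,l,st,c=cv2.connectedComponentsWithStats(m);i=1+np.argmax(st[1:,4]);print(st[i],c[i])
pts=np.argwhere(l==i)[:,::-1].astype(np.float32);r=cv2.minAreaRect(pts);print(r)
b=cv2.boxPoints(r);b=b[np.argsort(b[:,1])];e=[hit(d,(b[0]+b[1])/2,.05),hit(d,(b[2]+b[3])/2,.05)]
print("bar ends",np.round(e,4),"mid",np.mean(e,0).round(4),"len",np.linalg.norm(e[0]-e[1]))
p=np.array([hit(d,u,.062)[:2] for u in[(219,133),(301,133),(301,247),(219,247)]]);print(p.round(4),p.mean(0))
E
```

```text
[352 147  13  84 383] [357.82506527 179.32898172]
((358.2385559082031, 188.65989685058594), (7.979669570922852, 83.216552734375), 4.085616588592529)
bar ends [[ 0.4515 -0.2082  0.05  ]
 [ 0.4559 -0.2756  0.05  ]] mid [ 0.4537 -0.2419  0.05  ] len 0.06749321368684492
[[ 0.3475 -0.2004]
 [ 0.4044 -0.198 ]
 [ 0.4114 -0.2862]
 [ 0.3476 -0.2887]] [ 0.37773425 -0.24333462]
```

Emit:
send_rows(commands="40 .18 .5 0 0;40 0 .7 0 0;40 0 .8 0 0;40 0 .8 0 0;40 0 .7 0 0;40 0 .4 0 0;40 0 0 .5 0;40 0 0 .8 0;40 0 0 .8 0;40 0 0 .8 0;40 0 0 .8 0;40 0 0 .8 0;40 0 0 .7 0;40 0 0 .5 0;40 0 0 .25 0;40 0 0 0 0;20 0 0 0 0;14 0 0 0 0;8 0 0 0 0;8 0 0 0 0", grip_force=20)

```text
t: 9.45
tcp_pos: [0.4578, -0.2395, 0.0358]
tool_rot: [0.692, 0.722, 0.0, 0.002]
force: [2.4, -0.9, 0.0]
finger_gap: 0.132
gripper_force: 20.5
```

```bash
python3 - <<'E'
from h import *
state()
E
```

```text
t 9.45 tcp [ 0.4578 -0.2395  0.0358] psi 92.4 F [ 2.4 -0.9  0. ] gap 0.132 gf 20.5 q [-0.7   0.72  1.85  0.    0.57 -0.74]
```

Emit:
send_rows(commands="8 0 -.01 -.3 0;8 0 -.035 -.3 0;8 0 -.055 -.295 0;8 0 -.08 -.29 0;8 0 -.1 -.285 0;8 0 -.12 -.275 0;8 0 0 0 0;8 0 0 0 0")

```text
t: 10.12
tcp_pos: [0.4494, -0.2398, 0.0706]
tool_rot: [0.692, 0.721, 0.0, 0.002]
force: [5.2, -1.0, 2.1]
finger_gap: 0.127
gripper_force: 19.9
```

```bash
python3 - <<'E'
from h import *
state();d=snap("side","s2");im=d["pixels"]
u=proj(d,[.38,-.24,.05]).astype(int);print(u)
a=cv2.resize(im[u[1]-50:u[1]+50,u[0]-60:u[0]+60,::-1],None,fx=5,fy=5,interpolation=cv2.INTER_CUBIC);cv2.imwrite("pics/s2c.png",a)
E
```

```text
t 10.12 tcp [ 0.4494 -0.2398  0.0706] psi 92.35 F [ 5.2 -1.   2.1] gap 0.127 gf 19.9 q [-0.71  0.65  1.86  0.    0.63 -0.75]
[334 224]
```

View pics/s2c.png

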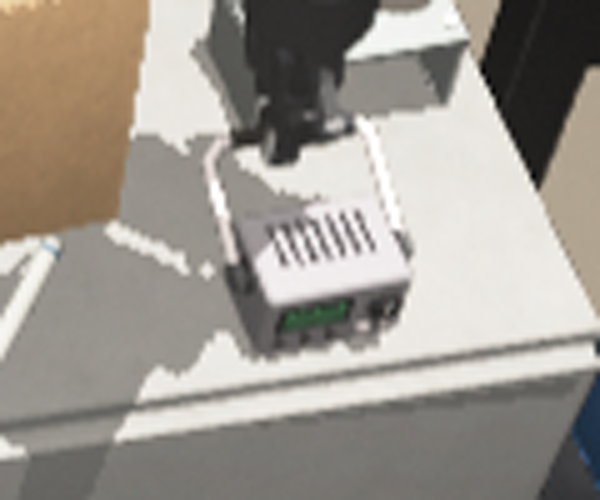

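The handle is rising with the bar between the fingers at crop (285,140), and the tester stands flat. I'll relax the grip for a moment, regrip and carry on along the arc.

Emit:
send_rows(commands="22 0 0 0 0;22 0 0 0 0;8 0 0 0 0;8 0 0 0 0;8 0 0 0 0;8 0 -.14 -.265 0;8 0 -.16 -.255 0;8 0 -.175 -.24 0;8 0 -.2 -.225 0;8 0 -.21 -.215 0;8 0 -.23 -.195 0;8 0 0 0 0;30 0 0 0 0;30 0 0 0 0;30 0 0 0 0")

```text
t: 11.42
tcp_pos: [0.4257, -0.2399, 0.0975]
tool_rot: [0.692, 0.722, -0.0, -0.001]
force: [-0.7, -0.7, -0.8]
finger_gap: 0.348
gripper_force: 0.0
```

```bash
python3 - <<'E'
from h import *
state();snap("wrist","w3");d=snap("side","s3");im=d["pixels"]
u=proj(d,[.38,-.24,.05]).astype(int)
a=cv2.resize(im[u[1]-50:u[1]+50,u[0]-60:u[0]+60,::-1],(480,400),interpolation=cv2.INTER_CUBIC)
w=cv2.resize(cv2.imread("pics/w3.png"),(320,240));a[0:1]=0
o=np.zeros((400,800,3),np.uint8);o[:,:480]=a;o[:240,480:]=w;cv2.imwrite("pics/s3c.png",o)
E
```

```text
t 11.42 tcp [ 0.4257 -0.2399  0.0975] psi 92.41 F [-0.7 -0.7 -0.8] gap 0.348 gf 0.0 q [-0.74  0.58  1.89 -0.    0.67 -0.78]
```

View pics/s3c.png

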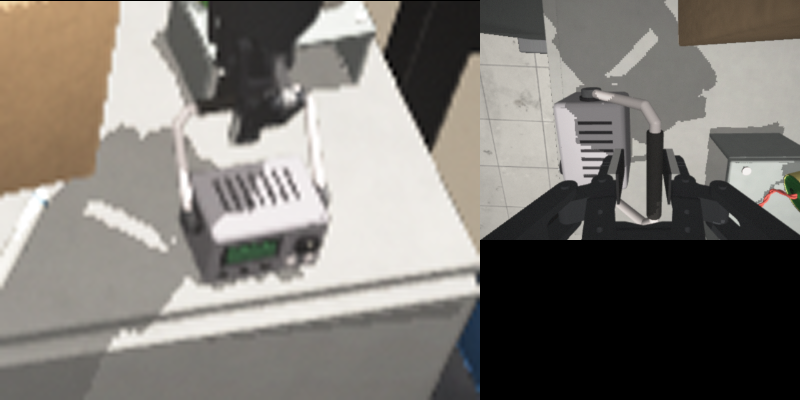

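The bar sits between the open pads and the handle is at roughly 0.9 rad. The tester is still flat. Next I'll push the bar over slowly with the outer pad.

Emit:
send_rows(commands="30 0 -.3 -.1 0;30 0 -.25 -.1 0;30 0 -.2 -.1 0;30 0 -.2 -.1 0;30 0 -.2 -.1 0;30 0 -.2 -.08 0;30 0 -.2 -.08 0;30 0 -.15 -.06 0;30 0 -.15 -.06 0;30 0 -.15 -.04 0;30 0 -.1 -.04 0;30 0 -.1 -.02 0;30 0 0 0 0")

```text
t: 12.6
tcp_pos: [0.3817, -0.2416, 0.1153]
tool_rot: [0.692, 0.722, -0.0, -0.001]
force: [-0.1, -0.6, -0.5]
finger_gap: 0.352
gripper_force: 0.0
```

```bash
python3 - <<'E'
from h import *
state();snap("wrist","w4");d=snap("side","s4");im=d["pixels"]
u=proj(d,[.38,-.24,.05]).astype(int)
a=cv2.resize(im[u[1]-60:u[1]+40,u[0]-50:u[0]+50,::-1],(400,400),interpolation=cv2.INTER_CUBIC)
w=cv2.resize(cv2.imread("pics/w4.png"),(400,300))
o=np.zeros((400,800,3),np.uint8);o[:,:400]=a;o[:300,400:]=w;cv2.imwrite("pics/s4c.png",o)
E
```

```text
t 12.6 tcp [ 0.3817 -0.2416  0.1153] psi 92.39 F [-0.1 -0.6 -0.5] gap 0.352 gf 0.0 q [-0.81  0.52  1.97 -0.    0.65 -0.85]
```

View pics/s4c.png

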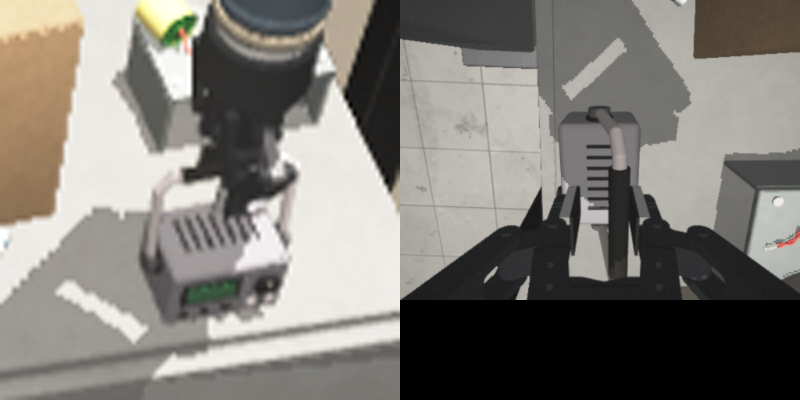

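The bar at (620,200) is leaning on the outer pad, about 14 mm short of upright, so it hasn't snapped yet. I'll push on in small steps and track the bar's column in the wrist picture.

Emit:
send_rows(commands="30 0 -.08 -.01 0;30 0 -.08 0 0;30 0 -.08 0 0;30 0 0 0 0")

```text
t: 13.03
tcp_pos: [0.3772, -0.2418, 0.1154]
tool_rot: [0.692, 0.722, -0.0, -0.0]
force: [-0.4, -0.6, 0.0]
finger_gap: 0.349
gripper_force: 0.0
```

```bash
cat > bar.py <<'E'
from h import *
import sys
def seg(d):
    im=d["pixels"]
    for row in(222,230):
        v=im[row,200:330].max(1)<60;e=np.flatnonzero(np.diff(np.r_[0,v.astype(int),0]));print(row,[(200+int(a),200+int(b)) for a,b in zip(e[::2],e[1::2]) if b-a>3])
if __name__=="__main__":
    seg(np.load("pics/w4.npz"));state();seg(snap("wrist",sys.argv[1]))
E
python3 bar.py w5
```

```text
222 [(267, 294)]
230 [(240, 263), (266, 294)]
t 13.03 tcp [ 0.3772 -0.2418  0.1154] psi 92.39 F [-0.4 -0.6  0. ] gap 0.349 gf 0.0 q [-0.82  0.52  1.98 -0.    0.65 -0.86]
222 [(249, 277)]
230 [(248, 278)]
```

The bar moved about 12 mm while the tool moved 4.5 mm, so it has snapped to upright, and it now sits near mid-gap. I'll centre on it, close and lift a little.

Emit:
send_rows(commands="22 0 .08 0 0;16 0 0 0 0;14 0 0 0 0;12 0 0 0 0;10 0 0 0 0;8 0 0 0 0;8 0 0 0 0;8 0 0 0 0;8 0 0 -.1 0;8 0 0 -.2 0;8 0 0 -.4 0;8 0 0 -.4 0;8 0 0 -.4 0;8 0 0 0 0;8 0 0 0 0", grip_force=45)

```text
t: 14.33
tcp_pos: [0.3796, -0.2424, 0.1463]
tool_rot: [0.692, 0.722, -0.0, 0.001]
force: [0.2, -0.6, -8.4]
finger_gap: 0.123
gripper_force: 44.0
```

```bash
python3 - <<'E'
from h import *
state();d=snap("side","s6");im=d["pixels"]
snap("wrist","w6")
u=proj(d,[.38,-.24,.05]).astype(int)
a=cv2.resize(im[u[1]-70:u[1]+30,u[0]-50:u[0]+50,::-1],(400,400),interpolation=cv2.INTER_CUBIC)
w=cv2.resize(cv2.imread("pics/w6.png"),(400,300))
o=np.zeros((400,800,3),np.uint8);o[:,:400]=a;o[:300,400:]=w;cv2.imwrite("pics/s6c.png",o)
E
```

```text
t 14.33 tcp [ 0.3796 -0.2424  0.1463] psi 92.39 F [ 0.2 -0.6 -8.4] gap 0.123 gf 44.0 q [-0.82  0.46  1.95 -0.    0.73 -0.86]
```

View pics/s6c.png

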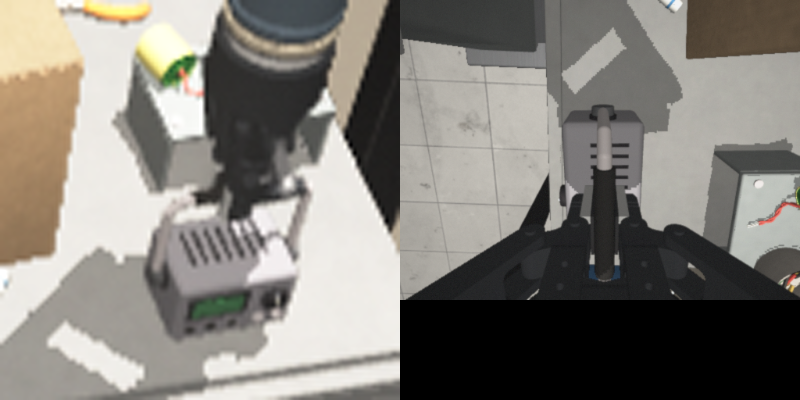

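The handle arms stand vertical over the hub, with the bar in line with it at (603,210). The tester hangs upright with 8.4 N on the wrist. Now I'll carry it in front of the carton.

Emit:
send_rows(commands="8 0 0 -.5 0;8 0 0 -.9 0;8 0 0 -.8 0;8 .3 .039 0 0;8 .6 .039 0 0;8 .8 .039 0 0;8 .8 .039 0 0;8 .8 .039 0 0;8 .8 .039 0 0;8 .8 .039 0 0;8 .8 .039 0 0;8 .8 .039 0 0;8 .8 .039 0 0;8 .8 .039 0 0;8 .8 .039 0 0;8 .8 .039 0 0;8 .8 .039 0 0;8 .8 .039 0 0;8 .5 .039 0 0;8 .3 .039 0 0")

```text
t: 16.1
tcp_pos: [0.3797, 0.0029, 0.1883]
tool_rot: [0.692, 0.722, -0.001, -0.002]
force: [-0.7, 0.4, -9.6]
finger_gap: 0.124
gripper_force: 44.5
```

```bash
python3 - <<'E'
from h import *
state();snap("wrist","w7")
E
```

```text
t 16.1 tcp [0.3797 0.0029 0.1883] psi 92.48 F [-0.7  0.4 -9.6] gap 0.124 gf 44.5 q [-0.29  0.3   2.07  0.    0.78 -0.33]
```

Emit:
send_rows(commands="8 .3 -.011 0 0;8 .6 -.011 0 0;8 .8 -.011 0 0;8 .8 -.011 0 0;8 .8 -.011 0 0;8 .8 -.011 0 0;8 .8 -.011 0 0;8 .8 -.011 0 0;8 .8 -.011 0 0;8 .8 -.011 0 0;8 .8 -.011 0 0;8 .8 -.011 0 0;8 .8 -.011 0 0;8 .8 -.011 0 0;8 .8 -.011 0 0;8 .8 -.011 0 0;8 .6 -.011 0 0;8 .4 -.011 0 0")

```text
t: 17.65
tcp_pos: [0.3673, 0.2629, 0.189]
tool_rot: [0.692, 0.722, -0.0, -0.0]
force: [-0.3, 0.1, -8.5]
finger_gap: 0.124
gripper_force: 44.5
```

Emit:
send_rows(commands="8 0 0 0 -.5;8 0 0 0 -1;8 0 0 0 -1;8 0 0 0 -1;8 0 0 0 -1;8 0 0 0 -1;8 0 0 0 -1;8 0 0 0 -1;8 0 0 0 -1;8 0 0 0 -1;8 0 0 0 -1;8 0 0 0 -1;8 0 0 0 -1;8 0 0 0 -1;8 0 0 0 -1;8 0 0 0 -1;8 0 0 0 -1;8 0 0 0 -1;8 0 0 0 -1;8 0 0 0 -1")

```text
t: 19.32
tcp_pos: [0.3671, 0.2613, 0.189]
tool_rot: [0.082, 0.997, -0.0, -0.001]
force: [-0.7, -0.0, -8.7]
finger_gap: 0.121
gripper_force: 44.5
```

Emit:
send_rows(commands="8 0 0 0 -1;8 0 0 0 -1;8 0 0 0 -1;8 0 0 0 -.4;8 0 0 0 0")

```text
t: 19.73
tcp_pos: [0.3671, 0.2614, 0.1891]
tool_rot: [-0.035, 0.999, -0.0, -0.001]
force: [0.1, 0.8, -7.4]
finger_gap: 0.121
gripper_force: 44.5
```

```bash
python3 - <<'E'
from h import *
state();snap("wrist","w8");d=snap("top","t8")
w=cv2.resize(cv2.imread("pics/w8.png"),(400,300))
im=d["pixels"][:,:,::-1];a=cv2.resize(im[165:285,95:215],(400,400),interpolation=cv2.INTER_CUBIC)
o=np.zeros((400,800,3),np.uint8);o[:,:400]=a;o[:300,400:]=w;cv2.imwrite("pics/s8c.png",o)
E
```

```text
t 19.73 tcp [0.3671 0.2614 0.1891] psi -176.03 F [ 0.1  0.8 -7.4] gap 0.121 gf 44.5 q [ 0.37  0.38  1.91 -0.    0.86 -1.27]
```

View pics/s8c.png

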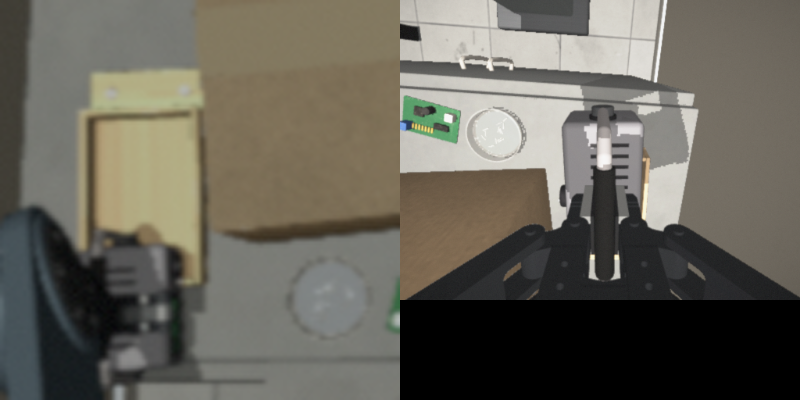

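The top crop shows the arm beside the bay, which is clear. The wrist picture shows the tester hanging upright, with the handle still over its hub; the yaw is about 2° past where it should be. I'll check the bay with colour masks in both views.

```bash
python3 - <<'E'
from h import *
for n,(x0,y0,x1,y1) in(("top",(112,175,160,260)),("side",(130,200,185,265))):
    d=np.load(f"pics/{n}0.npz");im=d["pixels"].astype(int)
    m=((im[:,:,0]-im[:,:,2])>35).astype(np.uint8);k=np.zeros_like(m);k[y0:y1,x0:x1]=1;m*=k
    N,l,st,c=cv2.connectedComponentsWithStats(m);i=1+np.argmax(st[1:,4]);print(n,st[i])
    ct=max(cv2.findContours((l==i).astype(np.uint8),0,2)[0],key=cv2.contourArea)
    w=np.array([hit(d,p[0],.042)[:2] for p in ct],np.float32)
    print("rect z.042",cv2.minAreaRect(w))
    ap=cv2.approxPolyDP(ct,2.5,True)[:,0];print([(p.tolist(),hit(d,p,.042)[:2].round(3).tolist()) for p in ap])
    # expected rim corners from estimate
    c0=np.array([.46,.270]);a=np.radians(1.9);u=np.array([np.cos(a),np.sin(a)]);v=np.array([-u[1],u[0]])
    for sx,sy in((1,1),(1,-1),(-1,-1),(-1,1)):print(proj(d,[*(c0+u*sx*.072+v*sy*.047),.042]).round(1),end=" ")
    print()
E
```

```text
top [ 119  186   41   66 2234]
rect z.042 ((0.4746064841747284, 0.2655254304409027), (0.17141252756118774, 0.10622648894786835), 2.799391031265259)
[([159, 188], [0.556, 0.216]), ([123, 188], [0.556, 0.312]), ([123, 195], [0.537, 0.311]), ([129, 190], [0.55, 0.296]), ([134, 196], [0.534, 0.282]), ([119, 199], [0.526, 0.321]), ([120, 251], [0.388, 0.312]), ([154, 249], [0.393, 0.224]), ([154, 200], [0.524, 0.229]), ([157, 201], [0.521, 0.22]), ([159, 232], [0.438, 0.212])]
[119.8 197.2] [155.3 196.4] [155.1 250.4] [118.9 251.6] 
side [140 208  38  53 605]
rect z.042 ((0.4433685541152954, 0.2721692621707916), (0.16805817186832428, 0.09457387775182724), 3.35772442817688)
[([168, 208], [0.53, 0.236]), ([140, 213], [0.525, 0.319]), ([145, 260], [0.358, 0.308]), ([177, 253], [0.366, 0.221]), ([173, 240], [0.411, 0.229]), ([171, 248], [0.385, 0.236]), ([144, 251], [0.388, 0.31]), ([142, 222], [0.49, 0.314]), ([169, 217], [0.495, 0.235])]
[139.7 211.6] [171.3 206.6] [176.4 245.8] [142.5 251.7]
```

Emit:
send_rows(commands="8 0 0 0 .4;8 -.3 .023 0 0;8 -.6 .023 0 0;8 -.8 .023 0 0;8 -.8 .023 0 0;8 -.8 .023 0 0;8 -.7 .023 0 0;8 -.4 .023 0 0;8 -.2 .023 0 0;8 0 0 0 0;8 0 0 0 0")

```text
t: 20.75
tcp_pos: [0.4584, 0.2692, 0.1891]
tool_rot: [-0.021, 1.0, -0.0, -0.001]
force: [-0.8, -0.4, -8.9]
finger_gap: 0.119
gripper_force: 44.5
```

```bash
python3 - <<'E'
from h import *
state();d=snap("wrist","w9");im=d["pixels"].astype(int)
# bay visible in wrist view? predicted rim corners and yellow mask bounds per row
c0=np.array([.459,.269]);a=np.radians(2.2);u=np.array([np.cos(a),np.sin(a)]);v=np.array([-u[1],u[0]])
for sx,sy in((1,1),(1,-1),(-1,-1),(-1,1)):print("out",proj(d,[*(c0+u*sx*.072+v*sy*.047),.042]).round(1),"in",proj(d,[*(c0+u*sx*.067+v*sy*.042),.042]).round(1))
m=(im[:,:,0]-im[:,:,2])>35
for r in range(120,300,15):
    e=np.flatnonzero(np.diff(np.r_[0,m[r].astype(int),0]));print(r,[(int(a),int(b)) for a,b in zip(e[::2],e[1::2]) if b-a>2])
for cx in (210,230,256,290,310):
    e=np.flatnonzero(np.diff(np.r_[0,m[:,cx].astype(int),0]));print("col",cx,[(int(a),int(b)) for a,b in zip(e[::2],e[1::2]) if b-a>2])
E
```

```text
t 20.75 tcp [0.4584 0.2692 0.1891] psi -177.61 F [-0.8 -0.4 -8.9] gap 0.119 gf 44.5 q [ 0.32  0.47  1.72  0.    0.95 -1.29]
out [309.  252.5] in [304.  247.9]
out [211.5 252.2] in [216.5 247.6]
out [204.   96.8] in [210.3 103.1]
out [317.3  97.2] in [311.  103.4]
120 [(216, 227), (233, 280), (309, 317)]
135 [(158, 166), (216, 226), (234, 247), (273, 305), (308, 316)]
150 [(0, 165), (306, 316)]
165 [(0, 168), (313, 319)]
180 [(0, 172), (313, 319)]
195 [(0, 172), (312, 318)]
210 [(0, 174), (311, 317)]
225 [(0, 23), (24, 176), (311, 317)]
240 [(0, 175)]
255 [(0, 32), (33, 175)]
270 [(0, 178), (179, 182), (188, 191)]
285 [(0, 169), (176, 180)]
col 210 [(98, 113)]
col 230 [(97, 110)]
col 256 [(97, 134)]
col 290 [(96, 118), (132, 141)]
col 310 [(96, 151), (233, 251)]
```

```bash
python3 - <<'E'
from h import *
d=np.load("pics/w9.npz");im=d["pixels"].astype(int)
for r in (105,115,125,180,210,240):
    print(r,"L",[(c,im[r,c].tolist()) for c in range(194,222,2)]);print(r,"R",[(c,im[r,c].tolist()) for c in range(300,326,2)])
E
```

```text
105 L [(194, [218, 215, 207]), (196, [217, 215, 208]), (198, [218, 217, 210]), (200, [217, 215, 208]), (202, [219, 217, 210]), (204, [219, 217, 211]), (206, [219, 216, 210]), (208, [217, 214, 207]), (210, [236, 221, 190]), (212, [247, 246, 225]), (214, [247, 244, 217]), (216, [139, 118, 92]), (218, [126, 107, 85]), (220, [150, 126, 100])]
105 R [(300, [217, 186, 144]), (302, [215, 184, 142]), (304, [213, 180, 140]), (306, [209, 178, 138]), (308, [212, 179, 140]), (310, [156, 133, 105]), (312, [105, 90, 71]), (314, [106, 91, 73]), (316, [155, 131, 100]), (318, [221, 189, 147]), (320, [220, 189, 148]), (322, [146, 139, 132]), (324, [150, 147, 142])]
115 L [(194, [219, 216, 210]), (196, [218, 217, 210]), (198, [218, 216, 209]), (200, [219, 216, 209]), (202, [219, 217, 212]), (204, [219, 217, 211]), (206, [219, 216, 212]), (208, [219, 217, 211]), (210, [234, 226, 212]), (212, [247, 246, 224]), (214, [247, 245, 221]), (216, [203, 171, 133]), (218, [120, 103, 83]), (220, [129, 110, 86])]
115 R [(300, [247, 246, 222]), (302, [247, 245, 219]), (304, [247, 244, 216]), (306, [247, 244, 215]), 
[... 2140 characters left out ...]
, (322, [143, 140, 136]), (324, [139, 137, 132])]
240 L [(194, [215, 214, 207]), (196, [214, 212, 204]), (198, [214, 213, 206]), (200, [214, 213, 207]), (202, [214, 211, 204]), (204, [194, 192, 186]), (206, [50, 50, 50]), (208, [41, 42, 43]), (210, [49, 46, 48]), (212, [109, 106, 107]), (214, [129, 126, 127]), (216, [139, 135, 136]), (218, [148, 143, 143]), (220, [149, 146, 146])]
240 R [(300, [150, 147, 147]), (302, [148, 144, 146]), (304, [143, 139, 141]), (306, [134, 132, 134]), (308, [102, 99, 96]), (310, [178, 152, 118]), (312, [247, 245, 221]), (314, [247, 246, 225]), (316, [224, 219, 211]), (318, [215, 212, 205]), (320, [214, 212, 203]), (322, [211, 209, 201]), (324, [214, 213, 203])]
```

```bash
python3 - <<'E'
from h import *
d=np.load("pics/w9.npz");c0=np.array([.4584,.2692])
a=np.radians(2.4);u=np.array([np.cos(a),np.sin(a)]);v=np.array([-u[1],u[0]])
for k in(-.045,0,.03):print([proj(d,[*(c0+u*k+v*s),.1355]).round(1).tolist() for s in(.032,-.032)])
for uv in((209.5,115),(321.5,115),(318.5,180),(317.5,210),(260,96.5)):print(uv,hit(d,uv,.042).round(4))
print(d["eye"],R.from_quat(d["rotation"]).as_euler("xyz",degrees=True))
E
```

```text
[[315.4, 149.1], [205.2, 149.1]]
[[311.8, 220.7], [209.0, 220.8]]
[[309.6, 263.4], [211.3, 263.4]]
(209.5, 115) [0.4034 0.2237 0.042 ]
(321.5, 115) [0.3995 0.3181 0.042 ]
(318.5, 180) [0.4564 0.321  0.042 ]
(317.5, 210) [0.4851 0.3228 0.042 ]
(260, 96.5) [0.3867 0.2657 0.042 ]
[0.37890398 0.26647126 0.32328235] [1.62304289e+02 6.93984893e-04 9.23843731e+01]
```

The wrist view measures the bay at 94 mm wide, which agrees with the given size. It puts the bay centre at about (0.459, 0.274) with 2.9° yaw, so I shift 4.5 mm and lower.

Emit:
send_rows(commands="8 0 .12 0 -.12;8 0 .1 0 0;8 0 0 0 0;8 0 0 .3 0;8 0 0 .5 0;8 0 0 .5 0;8 0 0 .5 0;8 0 0 .4 0;8 0 0 .3 0;8 0 0 .2 0;8 0 0 .2 0;8 0 0 .15 0;8 0 0 .1 0;8 0 0 .1 0;8 0 0 0 0")

```text
t: 22.05
tcp_pos: [0.459, 0.2739, 0.1244]
tool_rot: [-0.025, 1.0, -0.0, 0.0]
force: [-0.5, -0.6, -7.5]
finger_gap: 0.118
gripper_force: 44.5
```

```bash
python3 - <<'E'
from h import *
state()
E
```

```text
t 22.05 tcp [0.459  0.2739 0.1244] psi -177.12 F [-0.5 -0.6 -7.5] gap 0.118 gf 44.5 q [ 0.33  0.58  1.76 -0.    0.8  -1.29]
```

Still carrying, with about 4 mm left to the floor. I'll creep the rest of the way.

Emit:
send_rows(commands="8 0 0 .07 0;8 0 0 .06 0;8 0 0 .05 0;8 0 0 0 0;8 0 0 0 0")

```text
t: 22.47
tcp_pos: [0.4591, 0.2738, 0.1211]
tool_rot: [-0.025, 1.0, 0.0, 0.0]
force: [-0.1, -0.6, -7.5]
finger_gap: 0.123
gripper_force: 44.7
```

Emit:
send_rows(commands="8 0 0 .04 0;8 0 0 .03 0;8 0 0 0 0;8 0 0 0 0")

```text
t: 22.8
tcp_pos: [0.4588, 0.2739, 0.1206]
tool_rot: [-0.025, 1.0, 0.0, 0.0]
force: [-4.6, -1.2, 6.1]
finger_gap: 0.121
gripper_force: 45.9
```

Emit:
send_rows(commands="8 0 0 -.03 0;8 0 0 0 0;12 0 0 0 0;14 0 0 0 0;18 0 0 0 0;24 0 0 0 0;34 0 0 0 0;34 0 0 0 0;34 0 0 -.2 0;34 0 0 -.5 0;34 0 0 -.8 0;34 0 0 -1 0;34 0 0 -1 0;34 0 0 -1 0;34 0 0 -.5 0;34 0 0 0 0")

```text
t: 24.13
tcp_pos: [0.4606, 0.2745, 0.2232]
tool_rot: [-0.025, 1.0, 0.001, 0.003]
force: [0.4, -0.3, -0.9]
finger_gap: 0.401
gripper_force: 0.0
```

```bash
python3 - <<'E'
from h import *
state();d=snap("wrist","w10");im=d["pixels"].astype(int)
a=np.radians(2.9);u=np.array([np.cos(a),np.sin(a)]);v=np.array([-u[1],u[0]]);c0=np.array([.459,.274])
print("bar pred upright",[proj(d,[*(c0+u*s*.035),.131]).round(1).tolist() for s in(-1,1)],"edges",[proj(d,[*(c0+v*s*.006),.131]).round(1).tolist() for s in(-1,1)])
print("box top pred z.067",[proj(d,[*(c0+u*sx*.045+v*sy*.032),.067]).round(1).tolist() for sx,sy in((-1,1),(-1,-1),(1,-1),(1,1))])
for r in range(170,300,15):
    m=im[r,180:340].max(1)<60;e=np.flatnonzero(np.diff(np.r_[0,m.astype(int),0]));print(r,[(180+int(a),180+int(b)) for a,b in zip(e[::2],e[1::2]) if b-a>4])
# box top: grey mask
g=((np.ptp(im,axis=2)<12)&(im.max(2)>90)&(im.max(2)<175)).astype(np.uint8);g[:,:190]=0;g[:,335:]=0;g=cv2.morphologyEx(g,cv2.MORPH_OPEN,np.ones((3,3)))
N,l,st,c=cv2.connectedComponentsWithStats(g)
print([s.tolist() for s in st[1:] if s[4]>400])
E
```

```text
t 24.13 tcp [0.4606 0.2745 0.2232] psi -177.12 F [ 0.4 -0.3 -0.9] gap 0.401 gf 0.0 q [ 0.33  0.43  1.68  0.    1.03 -1.29]
bar pred upright [[259.6, 149.7], [259.8, 240.0]] edges [[251.5, 197.0], [267.9, 196.9]]
box top pred z.067 [[296.2, 124.4], [223.2, 124.4], [226.7, 219.2], [293.2, 219.1]]
170 [(258, 267)]
185 [(251, 266)]
200 [(251, 266)]
215 [(252, 266)]
230 [(252, 265)]
245 [(253, 265), (298, 303)]
260 [(192, 203), (217, 226), (298, 307), (321, 331)]
275 [(185, 198), (213, 226), (297, 311), (325, 338)]
290 [(180, 187), (192, 213), (214, 224), (300, 308), (311, 333)]
[[224, 10, 111, 196, 10273], [226, 129, 28, 88, 1563], [264, 145, 29, 76, 1656], [199, 238, 22, 42, 474], [303, 238, 22, 42, 475]]
```

The bar is within about 1 px of the predicted upright position, and the box top matches a tester sitting on the bay floor. The gripper is clear, so I'm handing in.

```bash
python3 -c "
from station import sign_off
print(sign_off())"
```

```text
the job is handed in; nothing more can be done
None
```

The job is handed in: the tester stands upright and released on the bay floor with its handle clicked upright, finished at about 24 s, and the arm kept clear of the other things, though I didn't re-measure them at the end.

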